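Hang the bearing bin on the louvred rack

ROBOT

A 7-joint arm with a two-finger parallel gripper is mounted at the origin on the work surface. World frame = base frame: x ahead of the robot, y to its left, z up, the work surface at z = 0. Lengths are in m, angles in rad, forces in N, time in s.
With the tool pointing down it reaches from about 0.425 to 0.925 m from the base axis. Payload 6.8 kg.
Tool frame: the origin (TCP) lies at the very end of the fingers, on their centre line; the grasp point (between the pads) lies 19 mm behind it; z points along the fingers, y is the line along which they close (so a half turn about z gives the same grasp; the last joint's range is limited). The gripper opens to 85 mm and grips with 20 to 120 N. Pads are 22 mm wide; open, the fingers measure 114 mm over their backs; the gripper's body (76 mm by 85 mm) begins 54 mm behind the grasp point. The pads swing forward as they close: fully open they stand 13 mm farther back than shut.
Start: joints at [-1.363, 0.477, 0.022, 1.555, -0.011, 1.109, -0.083], TCP at [0.21, 0.642, 0.231] pointing down, gripper open.
Joint ranges: [-2.96, 2.96], [-0.34, 2.1], [-1.41, 1.46], [0.24, 2.44], [-1.37, 4.51], [0.17, 1.92], [-2.96, 2.96]. Speed limits (rad/s): [2.39, 2.39, 3.14, 3.14, 3.14, 3.14, 3.14].

INTERFACE

Orientations are given as a unit quaternion [w, x, y, z].
In Python, from station import monitor, eyes, bot gives the robot as it stands.
- The arm moves only by the shell command python3 -m creep 'ROWS' [FORCE]. ROWS is a JSON object whose key "increments" holds a list of rows, 1 to 20 of them, each of 5 numbers: dx, dy, dz in m, then a turn about the tool's z in rad, then the opening from 0.0 (shut) to 1.0 (fully open); each row shifts and turns the commanded pose from where the row before left it, along the tool's axes as they then stand; what a row does not reach is not made up. A row lasts 1/10 s, in which the tool goes at most 0.05 m and 0.15 rad, less where a joint would pass 70% of its speed; a pose out of reach is approached as far as the arm can. The fingers move at their own pace and stop on an object; FORCE is the grip in N (left out, the last holds). Time passes only in rows, so rows that do not move let the fingers close. It prints the time, the measured TCP pose, the force, the opening and the grip force at its end. Input that does not fit is refused with a message, and nothing moves.
- monitor.get_obs(): the state, without advancing time (a new reading comes with each control period).
- eyes.read_camera(name): name is "scene" or "top" or "wrist"; returns the picture (420x560x3 uint8, blue, green, red); there is no depth.
- eyes.camera_info(name): a dict with "vertical_fov" (degrees; the focal length in pixels is half the picture's height over the tangent of half this angle, whatever the lens; pixels are square), "cx", "cy" (the principal point, pixels), "view" (4x4, takes a point from world to camera coordinates); the wrist camera has in their place "hand_eye" (4x4, takes a point from camera to tool coordinates, whose origin is the TCP and whose axes are the flange's). Camera axes: x right, y up, looking along -z (the intrinsics and any distortion apply to the point x, -y, -z); pixel columns grow to the right and rows downward; lengths in m; the calibration is good to about 2 mm. A picture is of the moment at which its call begins: read the wrist's pose just before it. camera_info takes no time and is no camera call.
- bot.hand_in(): hands the job in; it is judged then, once.
The state is a dict: "t": time; "q": joint angles; "joint_vel": joint speeds; "joint_torque": joint torques, N m; "eef_pos": TCP position; "tool_rot": TCP orientation; "contact_force": force on the tool from outside, world axes, zero at the start; "torque": the same for the moment, N m; "gripper_width": opening from 0.0 (shut) to 1.0 (fully open); "grasp_force": force on a finger pad.
Only numpy, scipy, OpenCV 4.12 (cv2) and the standard library are available. Lean on these libraries where they do the work, as an engineer would, in place of code of your own. Each camera call takes 0.05 s, during which the arm holds its last target. There are 200 camera calls.

TASK

Hang the yellow parts bin, with its two bearings in it, on the top louvre of the bench rack in the free place between the two blue bins: lift it off the bench, bring its back lip over the louvre, and lower it gently, still held, until you feel the lip catch and the louvre carry it, then let go. Keep the bin upright, do not force or bang it against the rack, and leave the blue bins, the spray can and the jar where they are.

Things in the scene. Friction and masses are not known exactly. Their poses are not given: they have to be found in the camera images.
- bin: Yellow open parts bin on the bench, 110 mm deep (x), 62 wide (y), 58 high, walls 3 mm; about 250 g with bearings, give or take a fifth. Origin: centre of underside, z up. +x is its BACK: full-height wall, outer face at x=55 mm, with the hanger lip. -x is its low hopper front (32 mm high, reaches x=-59 mm). Sides are flat and full height from x=-25 to 55 mm.
- grip (a point): Where to grip the yellow bin: on its centre plane above the origin, 38 mm above the underside (20 mm below the top); its axes are the bin's. Take it from above across the side walls (62 mm, along the bin's y). The centre of mass is within 12 mm of this vertical. Level, the bin holds in a 25 N grip.
- lip (a point): Middle of the lower edge of the bin's hanger lip, 62 mm behind the origin, 45 mm above the underside. The hanger is 50 mm wide: a web 3.5 mm thick level with the bin's top runs back to x=63.5 mm; from its end the lip, 3 mm thick (x=60.5 to 63.5), hangs down, rounded below. Between back wall and lip is a slot 5.5 mm wide, 9.5 mm deep, open below.
- rack: Grey fixed bench rack: uprights with a louvred steel panel 340 mm wide, top 252 mm up. Origin on the bench under the panel's front face; +x points INTO the panel (bins hang on its -x side), y along the louvres, z up. A hung bin has its +x along rack +x, web on the louvre's edge, lip in the pocket behind, back leaning on the next louvre (droops up to 6 degrees). Press it with less than 20 N.
- louvre (a point): NOMINAL middle of the top louvre's upper edge in the free place: rack x=-5.75, y=0, z=210 mm; axes as the rack's. The panel, with the blue bins, is bolted on in slotted brackets: the true edge is up to 8 mm nearer or further (rack x) and 3 mm higher or lower. That is NOT in the readings: find it by touch or sight. It is firm, parallel to the rack.
- sheet (a point): NOMINAL point on the panel's bare front sheet 20 mm above the louvre's edge (rack x=0, z=230 mm), off by the same setting. The louvre is an upright tongue 2.5 mm thick, edge rounded and free, its back 4.5 mm before the sheet, pocket 10 mm deep. With the lip on the sheet and the bin square, lip and back wall each clear the tongue by 1.5 mm. Bare sheet 40 mm above the edge; rows 42 mm apart.
- left_bin (a joint): Blue bin hung on the top louvre on the rack's +y side of the free place; same size as the yellow bin, reaches 123 mm out from the sheet. Its centre is 122 mm along the rack from the middle of the free place: 182 mm are free between the blue bins. Value: how far it has slid along the louvre to rack +y (m), 0 as found; over about 1 N sideways shoves it.
- right_bin (a joint): Blue bin hung on the top louvre on the rack's -y side of the free place; same size as the yellow bin, reaches 123 mm out from the sheet. Its centre is 122 mm along the rack from the middle of the free place: 182 mm are free between the blue bins. Value: how far it has slid along the louvre to rack +y (m), 0 as found; over about 1 N sideways shoves it.
- bearing_a: Steel ball bearing lying flat in the yellow bin: 40 mm across, 12 mm high, 65 g. Origin: centre of its underside.
- bearing_b: The second bearing, likewise.
- spray_can: White and blue spray can with red cap standing on the bench, 54 mm across, 150 mm high. Origin: centre of its underside.
- oil_jar: Amber jar with green lid standing on the bench, 60 mm across, 85 mm high. Origin: centre of its underside.
Not all that is in view belongs to the job. What is shaped like the bearing_a but pink or turquoise is not meant.

How it is judged:
On the way, in this order (a step that is already met when the one before it is completed fails the run):
1. the yellow bin is lifted clear of the bench in the fingers (height (world z) of bin above 0.05 m and contact force between the fingers and bin above 1 N), for 0.2 s.
2. still held, the bin is lowered until its lip is behind the top louvre and rests its load on the rack (z of lip in the frame of louvre between -0.016 and -0.004 m and x of lip in the frame of louvre between -0.007 and 0.0145 m and contact force between the fingers and bin above 1 N and contact force between bin and rack above 0.8 N), for 0.1 s.
At the end, for the whole second after the job is handed in: The yellow bin hangs still by its lip on the top louvre, let go: lip behind the tongue, 4 to 16 mm below the nominal edge, within 50 mm of the middle of the free place, square to the rack within 0.12 rad, tilted under 0.16 rad, carried by the rack, both bearings in it (z of lip in the frame of louvre between -0.016 and -0.004 m and x of lip in the frame of louvre between -0.007 and 0.0145 m and y of lip in the frame of louvre between -0.05 and 0.05 m and angle between bin's own z axis and vertical below 0.16 rad and angle between the y axis of bin and the y axis of rack, either way round below 0.12 rad and contact force between bin and rack above 1 N and linear speed of bin below 0.02 m/s and angular speed of bin below 0.2 rad/s and distance between each of bearing_a, bearing_b and bin below 0.06 m); the robot touches nothing.
It fails at once if the held bin is forced against the rack (over 20 N), or it bangs into the rack when let go (over 60 N) ((contact force between bin and rack above 20 N and contact force between the fingers and bin above 1 N) or contact force between bin and rack above 60 N).
It fails at once if the yellow bin is tipped by more than 0.5 rad (about 30 degrees) (angle between bin's own z axis and vertical above 0.5 rad).
It fails at once if a blue bin is shoved more than 12 mm (value of joint any of left_bin, right_bin above 0.012 m or value of joint any of left_bin, right_bin below -0.012 m).
It fails at once if the spray can or the jar is moved more than 20 mm (distance of any of spray_can, oil_jar from where it was at the start of the episode above 0.02 m).
It also fails if it takes over 58 s, if anything falls off the work surface, if the arm or the gripper's body presses on something with over 40 N, if the wrist force passes 120 N, or if a joint passes its speed limit or range.

## Working session

There is one attempt and no reset: what is moved stays moved. The work goes in short steps, Python scripts to look and compute and a shell command to move; the robot and the scene stay as the last step left them, time stands still between calls to the robot, and variables do not carry over. Pictures are saved under pics/ and viewed, at most 10 in all, crops included, and the job is handed in when it is done.

```bash
mkdir -p pics; ls; python3 - <<'E'
from station import monitor, eyes, bot
import cv2,numpy as np
np.set_printoptions(precision=4,suppress=True)
o=monitor.get_obs(); print(o)
ims=[eyes.read_camera(n) for n in("scene","top","wrist")]
for n,i in zip(("scene","top","wrist"),ims):
    cv2.imwrite(f"pics/{n}0.png",i); print(n,eyes.camera_info(n))
E
```

```text
pics
{'t': 0.0, 'q': array([-1.3631,  0.4778,  0.0224,  1.5564, -0.0115,  1.1093, -0.0831]), 'joint_vel': array([ 0.0003,  0.0022, -0.0015, -0.    ,  0.0008, -0.0006,  0.0007]), 'joint_torque': array([ -0.0003, -59.6449,   1.608 , -28.1198,   0.0125,   0.0095,
         0.    ]), 'eef_pos': array([0.2095, 0.6411, 0.2303]), 'tool_rot': array([-0.0001,  0.1573,  0.9876, -0.0009]), 'contact_force': array([-1.1071, -0.2125,  0.2911]), 'torque': array([-0.0316,  0.0623, -0.0199]), 'grasp_force': 0.0, 'gripper_width': 0.9999599761153839}
scene {'vertical_fov': 55.700979637258776, 'cx': 277.14459177323704, 'cy': 205.89246885697847, 'view': array([[-0.7248,  0.6888,  0.0167,  0.3723],
       [-0.434 , -0.4753,  0.7653,  0.1446],
       [ 0.5351,  0.5474,  0.6435, -1.3059],
       [ 0.    ,  0.    ,  0.    ,  1.    ]])}
top {'vertical_fov': 51.05528869259887, 'cx': 278.4886407138017, 'cy': 208.7690434848401, 'view': array([[ 0.0038, -0.9999, -0.0117,  0.0366],
       [ 0.9924,  0.0023,  0.1228, -0.6208],
       [-0.1228, -0.0121,  0.9924, -0.9276],
       [ 0.    ,  0.    ,  0.    ,  1.    ]])}
wrist {'vertical_fov': 62.10354070464416, 'cx': 280.1167613597832, 'cy': 208.43859380161686, 'hand_eye': array([[-0.0002,  0.9449,  0.3274,  0.0861],
       [ 1.    ,  0.0001,  0.0002,  0.0018],
       [ 0.0002,  0.3274, -0.9449, -0.1423],
       [ 0.    ,  0.    ,  0.    ,  1.    ]])}
```

View pics/scene0.png

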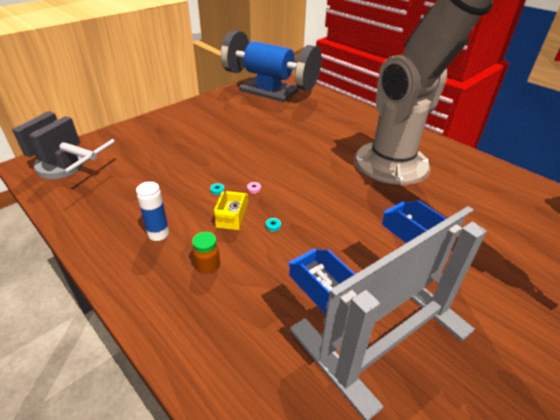

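View pics/top0.png

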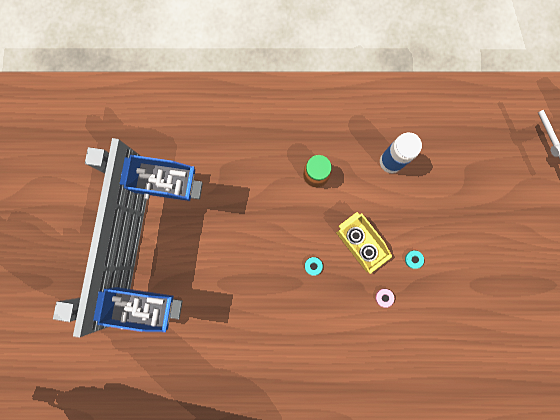

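The top view shows the rack at left, with panel top from (115,140) to (80,335), and blue bins at (157,178) and (135,310). There is only one yellow bin, at (365,243), with two dark bearings at (356,236) and (369,253). The rings at (313,266), (415,259) and (385,298) are turquoise or pink, so they are not meant. The jar is at (318,165) and the can at (403,150). I'll confirm in an enlarged crop and see which end has the hanger.

```bash
cat > h.py <<'E'
import cv2,numpy as np
from station import monitor, eyes, bot
from scipy.spatial.transform import Rotation as R
np.set_printoptions(precision=4,suppress=True)
def cam(n,o=None):
    c=eyes.camera_info(n); f=210/np.tan(np.radians(c["vertical_fov"]/2))
    if n=="wrist":
        o=o or monitor.get_obs(); T=np.eye(4); q=o["tool_rot"]
        T[:3,:3]=R.from_quat([q[1],q[2],q[3],q[0]]).as_matrix(); T[:3,3]=o["eef_pos"]
        M=T@c["hand_eye"]
    else: M=np.linalg.inv(c["view"])
    return f,c["cx"],c["cy"],M
def ray(C,uv):
    f,cx,cy,M=C; uv=np.atleast_2d(uv).astype(float)
    d=np.c_[(uv[:,0]-cx)/f,-(uv[:,1]-cy)/f,-np.ones(len(uv))]@M[:3,:3].T
    return M[:3,3],d
def plane(C,uv,z):
    p,d=ray(C,uv); return p+d*((z-p[2])/d[:,2])[:,None]
def proj(C,P):
    f,cx,cy,M=C; P=np.atleast_2d(P); c=(P-M[:3,3])@M[:3,:3]
    return np.c_[cx+f*c[:,0]/-c[:,2],cy-f*c[:,1]/-c[:,2]]
def yellow(im):
    h=cv2.cvtColor(im,cv2.COLOR_BGR2HSV); m=cv2.inRange(h,(22,120,70),(34,255,255))
    c=max(cv2.findContours(m,0,cv2.CHAIN_APPROX_NONE)[0],key=cv2.contourArea); return m,c
E
python3 - <<'E'
from h import *
a=cv2.imread("pics/top0.png");b=cv2.imread("pics/scene0.png")
A=cv2.resize(a[200:285,320:420],None,fx=4,fy=4,interpolation=3);B=cv2.resize(b[180:240,200:270],(396,340),interpolation=3)
cv2.imwrite("pics/c1.png",np.hstack([A,B]))
C=cam("top")
for n,im,c in(("top",a,C),("scene",b,cam("scene"))):
    m,k=yellow(im); r=cv2.minAreaRect(k); print(n,r,plane(c,cv2.boxPoints(r),.058))
print(plane(C,[[356,236],[369,253]],.015),"panel top",plane(C,[[115,140],[80,335]],.252))
E
```

```text
top ((363.852294921875, 241.81124877929688), (57.7960205078125, 32.59585952758789), 51.95295715332031) [[ 0.5748 -0.0788  0.058 ]
 [ 0.6182 -0.1344  0.058 ]
 [ 0.5212 -0.2078  0.058 ]
 [ 0.4789 -0.1527  0.058 ]]
scene ((229.65243530273438, 209.6280517578125), (31.47298812866211, 37.32585525512695), 6.34019136428833) [[ 0.6493 -0.0898  0.058 ]
 [ 0.5528 -0.202   0.058 ]
 [ 0.4997 -0.133   0.058 ]
 [ 0.601  -0.0288  0.058 ]]
[[ 0.5629 -0.1342  0.015 ]
 [ 0.5253 -0.1623  0.015 ]] panel top [[0.7149 0.3224 0.252 ]
 [0.3827 0.3642 0.252 ]]
```

View pics/c1.png

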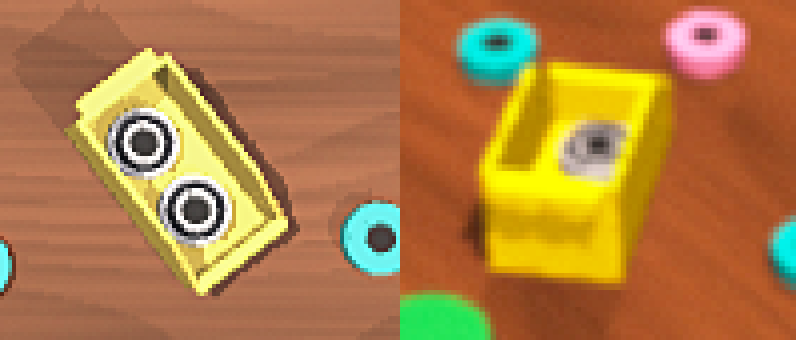

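The crop confirms the target: a yellow bin with two steel bearings. Its hanger back is at the upper left of the top view, so bin +x heads about 37° in the world. Next I'll go up and over the rack to a hover above the bin.

```bash
python3 -m creep '{"increments": [[0,0,-0.045,0,1],[0,0,-0.045,0,1],[0,0,-0.045,0,1],[0,0,-0.045,0,1],[-0.036,-0.03,0,0,1],[-0.036,-0.03,0,0,1],[-0.036,-0.03,0,0,1],[-0.036,-0.03,0,0,1],[-0.036,-0.03,0,0,1],[-0.036,-0.03,0,0,1]]}'
```

```text
t: 1.15
eef_pos: [0.3597, 0.4015, 0.4111]
tool_rot: [-0.0, 0.157, 0.988, -0.0]
contact_force: [0.3, 0.7, -0.2]
gripper_width: 1.0
grasp_force: 0.0
```

```bash
python3 -m creep '{"increments": [[-0.029,-0.038,0,0,1],[-0.029,-0.038,0,0,1],[-0.029,-0.038,0,0,1],[-0.029,-0.038,0,0,1],[-0.029,-0.038,0,0,1],[-0.029,-0.038,0,0,1],[-0.029,-0.038,0,0,1],[-0.029,-0.038,0,0,1],[-0.029,-0.038,0,0,1],[-0.029,-0.038,0,0,1],[-0.029,-0.038,0,0,1],[-0.029,-0.038,0,0,1],[0,0,0,-0.14,1],[0,0,0,-0.14,1],[0,0,0,-0.14,1],[0,0,0,-0.14,1],[0,0,0,-0.14,1],[0,0,0,-0.14,1],[0,0,0,-0.13,1],[0,0,0,0,1]]}'
```

```text
t: 3.15
eef_pos: [0.548, -0.1381, 0.411]
tool_rot: [-0.0, -0.322, 0.947, 0.0]
contact_force: [0.6, -0.0, -0.0]
gripper_width: 1.003
grasp_force: 0.0
```

```bash
python3 -m creep '{"increments": [[0,0,0.046,0,1],[0,0,0.046,0,1],[0,0,0.046,0,1],[0,0,0.046,0,1],[0,0,0.046,0,1],[0,0,0,0,1],[0,0,0,0,1]]}'; python3 - <<'E'
from h import *
o=monitor.get_obs(); im=eyes.read_camera("wrist"); cv2.imwrite("pics/w1.png",im)
C=cam("wrist",o); m,k=yellow(im); r=cv2.minAreaRect(k); b=cv2.boxPoints(r); print(r); print(plane(C,b,.058)); print(o["eef_pos"])
E
```

```text
t: 3.85
eef_pos: [0.5482, -0.1383, 0.1818]
tool_rot: [-0.001, -0.32, 0.947, -0.0]
contact_force: [0.8, 0.0, 1.1]
gripper_width: 0.996
grasp_force: 0.0
((272.5, 187.0), (150.0, 81.0), 90.0)
[[ 0.515  -0.2054  0.058 ]
 [ 0.4788 -0.1579  0.058 ]
 [ 0.5747 -0.0799  0.058 ]
 [ 0.6166 -0.1349  0.058 ]]
[ 0.5482 -0.1383  0.1818]
```

View pics/w1.png

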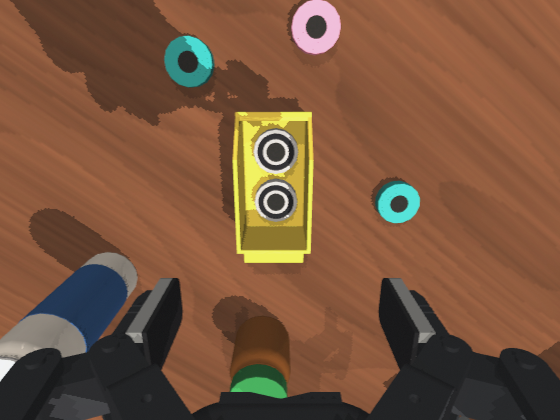

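The wrist view shows the bin square to the tool. The hanger's rear edge is at (273,262), the back corners at (238,253) and (310,253), and the front edge at v≈113. The jar is beyond the hanger at (260,380).

```bash
python3 - <<'E'
from h import *
o=monitor.get_obs(); im=cv2.imread("pics/w1.png"); C=cam("wrist",o); m,k=yellow(im)
mid=[]
for v in range(120,250,5):
    u=np.flatnonzero(m[v,200:340])+200; mid.append((v,u[0],u[-1]))
mid=np.array(mid); s=np.polyfit(mid[:,0],(mid[:,1]+mid[:,2])/2,1); print(mid[[0,5,8,12,16,20,25]].tolist(),s)
vr=max(np.flatnonzero(m[:,273])); print("rear v",vr)
P=plane(C,[[np.polyval(s,vr),vr+.5],[np.polyval(s,250),250]],.058); F=plane(C,[[np.polyval(s,113),112.5]],.032)
W=plane(C,[[238,250],[310.5,250]],.058); print(P,F,"w",np.linalg.norm(W[1]-W[0]),"len",np.linalg.norm((P[0]-F[0])[:2]))
d=(P[0]-F[0])[:2]; d/=np.linalg.norm(d); O=P[0][:2]-.0635*d; O2=F[0][:2]+.059*d
print("heading",np.degrees(np.arctan2(d[1],d[0])),"O",O,O2)
t=cv2.imread("pics/top0.png"); CT=cam("top")
jar=plane(CT,[[318.5,167]],.085)[0]; j=jar[:2]-O; print("jar",jar,"in bin",j@d,j@[-d[1],d[0]])
q=o["tool_rot"];Rm=R.from_quat([q[1],q[2],q[3],q[0]]).as_matrix(); e=np.r_[(O+O2)/2,0.019]-o["eef_pos"]; print("tool delta",Rm.T@e, "toolx",np.degrees(np.arctan2(Rm[1,0],Rm[0,0])))
E
```

```text
[[120, 235, 311], [145, 233, 312], [160, 232, 313], [180, 233, 312], [200, 234, 312], [220, 235, 311], [245, 236, 310]] [  0.0032 272.1573]
rear v 262
[[ 0.5981 -0.1066  0.058 ]
 [ 0.5886 -0.1137  0.058 ]] [[ 0.5006 -0.1811  0.032 ]] w 0.06142137411423726 len 0.12268312718097901
heading 37.42981207704039 O [ 0.5476 -0.1452] [ 0.5475 -0.1453]
jar [ 0.7041 -0.0462  0.085 ] in bin 0.18437627052590094 -0.01655147788244748
tool delta [ 0.0058 -0.0038  0.1643] toolx -142.61782456570876
```

```bash
python3 -m creep '{"increments": [[0.006,-0.004,0,0,1],[0,0,0.04,0,1],[0,0,0.04,0,1],[0,0,0.04,0,1],[0,0,0.025,0,1],[0,0,0.015,0,1],[0,0,0.006,0,1],[0,0,0,0,1],[0,0,0,0,0.4],[0,0,0,0,0.4],[0,0,0,0,0.4],[0,0,0,0,0.4],[0,0,0,0,0.4],[0,0,0,0,0.4]]}' 35
```

```text
t: 5.3
eef_pos: [0.5473, -0.1453, 0.017]
tool_rot: [0.001, -0.321, 0.947, -0.001]
contact_force: [-0.1, 1.0, 6.7]
gripper_width: 0.72
grasp_force: 39.1
```

Gripped. I'll lift, and measure the rack in the first top picture.

```bash
python3 -m creep '{"increments": [[0,0,-0.01,0,0.4],[0,0,-0.02,0,0.4],[0,0,-0.04,0,0.4],[0,0,-0.045,0,0.4],[0,0,-0.045,0,0.4],[0,0,-0.045,0,0.4],[0,0,-0.045,0,0.4],[0,0,-0.03,0,0.4],[0,0,0,0,0.4],[0,0,0,0,0.4]]}' 35; python3 - <<'E'
from h import *
t=cv2.imread("pics/top0.png"); C=cam("top")
h=cv2.cvtColor(t,cv2.COLOR_BGR2HSV)
bl=cv2.inRange(h,(105,130,60),(125,255,255))
cs=[c for c in cv2.findContours(bl,0,2)[0] if cv2.contourArea(c)>300 and c[:,0,0].max()<210]
for c in cs:
    r=cv2.minAreaRect(c); print("blue",r,"\n",plane(C,cv2.boxPoints(r),.215))
w=cv2.inRange(h,(0,0,150),(180,40,255)); w[:,:70]=0; w[:,145:]=0; w[:130]=0; w[345:]=0
rows=[(v,)+tuple((np.flatnonzero(w[v])[[0,-1]] if w[v].any() else (0,0))) for v in range(136,342,10)]; print(rows)
cv2.imwrite("pics/rk.png",cv2.resize(t[125:350,50:220],(600*170//225,600),interpolation=2))
E
```

```text
t: 6.3
eef_pos: [0.5454, -0.1447, 0.2956]
tool_rot: [0.0, -0.321, 0.947, 0.0]
contact_force: [-1.0, -0.3, -2.8]
gripper_width: 0.723
grasp_force: 40.2
blue ((132.54400634765625, 309.74151611328125), (74.85948944091797, 40.33477020263672), 9.659893035888672) 
 [[0.3967 0.3606 0.215 ]
 [0.4652 0.3525 0.215 ]
 [0.444  0.2212 0.215 ]
 [0.3761 0.2307 0.215 ]]
blue ((156.8522491455078, 176.94566345214844), (72.18663024902344, 36.92694854736328), 8.880659103393555) 
 [[0.6331 0.3264 0.215 ]
 [0.7008 0.3193 0.215 ]
 [0.6801 0.188  0.215 ]
 [0.613  0.1964 0.215 ]]
[(136, 0, 0), (146, np.int64(110), np.int64(116)), (156, np.int64(86), np.int64(128)), (166, np.int64(107), np.int64(113)), (176, np.int64(105), np.int64(144)), (186, np.int64(103), np.int64(109)), (196, np.int64(101), np.int64(144)), (206, np.int64(99), np.int64(135)), (216, np.int64(97), np.int64(103)), (226, np.int64(95), np.int64(101)), (236, np.int64(93), np.int64(137)), (246, np.int64(91), np.int64(135)), (256, np.int64(89), np.int64(126)), (266, np.int64(87), np.int64(116)), (276, np.int64(85), np.int64(122)), (286, np.int64(83), np.int64(120)), (296, np.int64(81), np.int64(87)), (306, np.int64(70), np.int64(144)), (316, np.int64(70), np.int64(144)), (326, np.int64(75), np.int64(104)), (336, np.int64(73), np.int64(79))]
```

View pics/rk.png

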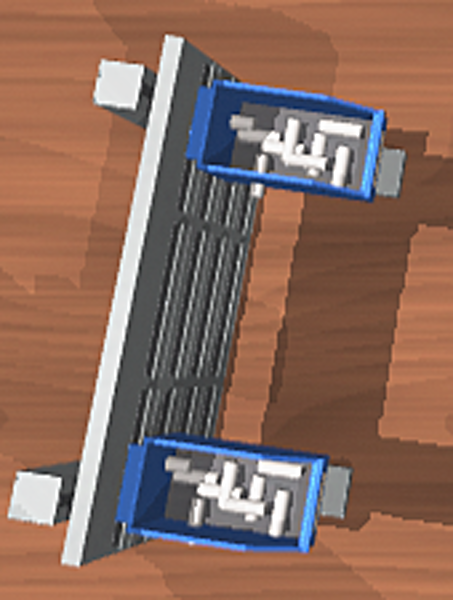

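The enlarged crop shows the panel top strip (front edge running from about (117,141) to (79,336) in the full picture), the louvre edges as thin bright lines, and the free place between the blue bins at about (112,240).

```bash
python3 - <<'E'
from h import *
t=cv2.imread("pics/top0.png"); C=cam("top"); print("campos",C[3][:3,3])
v=np.array([146,166,186,216,226,296,336]);u=np.array([116,113,109,103,101,87,79])+1.0
s=np.polyfit(v,u,1); print(s, u-np.polyval(s,v))
P=plane(C,np.c_[np.polyval(s,[141,336]),[141,336]],.252); print(P)
d=P[1]-P[0]; L=np.linalg.norm(d); ry=d[:2]/L; rx=np.array([ry[1],-ry[0]]); print("L",L,"rack y",ry,"rack x",rx,"heading",np.degrees(np.arctan2(rx[1],rx[0])))
# blue bins: rim line across, along rack y ; all blue pixels at v rows -> inner rims
A=np.array([[.3967,.3606],[.4652,.3525],[.444,.2212],[.3761,.2307]]);B=np.array([[.6331,.3264],[.7008,.3193],[.6801,.188],[.613,.1964]])
a=A.mean(0)@ry;b=B.mean(0)@ry; sx=P[:,:2].mean(0)@rx; print("sep",a-b)
ends=(P[:,:2]@ry).mean(); print("ymid bins",(a+b)/2,"panel ymid",ends)
ym=(a+b)/2; sh=rx*sx+ry*ym; print("sheet pt mid",sh)
# louvre first edge line near mid: gray profile perpendicular
g=cv2.cvtColor(t,cv2.COLOR_BGR2GRAY)
for vv in(215,225,240,255): print(vv,g[vv,88:140].tolist())
for z in(.207,.21,.213):
  print(z,[(plane(C,[[k,240]],z)[0,:2]@rx)-sx for k in(110,112,114)])
o=monitor.get_obs(); print(o["eef_pos"],o["contact_force"],o["torque"])
E
```

```text
campos [0.5021 0.0269 0.9972]
[ -0.1973 146.442 ] [-0.6419  0.3033  0.2485  0.1663  0.1389 -0.0528 -0.1624]
[[0.7131 0.316  0.252 ]
 [0.3811 0.3638 0.252 ]]
L 0.33541650404508166 rack y [-0.9898  0.1428] rack x [0.1428 0.9898] heading 81.79254749788866
sep 0.23864475223542247
ymid bins -0.4939373042694125 panel ymid -0.49294660566326914
sheet pt mid [0.5481 0.3398]
215 [104, 104, 104, 103, 103, 103, 102, 95, 116, 243, 226, 224, 225, 226, 234, 222, 58, 77, 83, 80, 81, 81, 81, 80, 82, 82, 69, 41, 81, 172, 66, 75, 121, 77, 83, 54, 49, 114, 135, 71, 92, 92, 80, 53, 49, 120, 116, 73, 107, 81, 83, 85]
225 [113, 113, 112, 111, 110, 105, 125, 244, 228, 226, 226, 228, 233, 224, 44, 80, 83, 81, 80, 80, 81, 82, 82, 82, 63, 41, 70, 180, 65, 75, 114, 77, 81, 74, 46, 91, 143, 66, 93, 95, 80, 74, 46, 93, 139, 71, 117, 83, 95, 38, 61, 189]
240 [123, 121, 116, 136, 244, 231, 229, 229, 229, 234, 251, 72, 75, 82, 83, 83, 82, 83, 81, 81, 82, 75, 37, 62, 180, 54, 76, 116, 77, 81, 72, 38, 72, 178, 65, 90, 105, 81, 86, 38, 68, 183, 66, 94, 96, 100, 42, 51, 203, 54, 94, 88]
255 [127, 245, 230, 226, 226, 228, 233, 254, 73, 77, 81, 81, 84, 84, 83, 83, 82, 83, 75, 41, 56, 187, 67, 75, 126, 83, 82, 88, 41, 57, 184, 40, 78, 126, 79, 91, 38, 54, 188, 51, 92, 89, 65, 44, 46, 128, 64, 66, 84, 67, 64, 122]
0.207 [np.float64(-0.0004452150527247678), np.float64(-0.004029093346635981), np.float64(-0.007612589481574228)]
0.21 [np.float64(-0.0016440148065716143), np.float64(-0.005214287316767374), np.float64(-0.008784179118812963)]
0.213 [np.float64(-0.0028428145604184607), np.float64(-0.006399481286898767), np.float64(-0.009955768756051753)]
[ 0.5454 -0.1447  0.2956] [-1.0215 -0.3433 -2.7531] [0.052  0.0326 0.0177]
```

```bash
python3 -m creep '{"increments": [[-0.011,0.016,0,0,0.4],[-0.022,0.031,0,0,0.4],[-0.022,0.031,0,0,0.4],[-0.022,0.031,0,0,0.4],[-0.022,0.031,0,0,0.4],[-0.022,0.031,0,0,0.4],[-0.022,0.031,0,0,0.4],[-0.022,0.031,0,0,0.4],[-0.022,0.031,0,0,0.4],[-0.022,0.031,0,0,0.4],[-0.011,0.016,0,0,0.4],[0,0,0,-0.08,0.4],[0,0,0,-0.14,0.4],[0,0,0,-0.14,0.4],[0,0,0,-0.14,0.4],[0,0,0,-0.14,0.4],[0,0,0,-0.08,0.4],[0,0,0,-0.05,0.4],[0,0,0,0,0.4],[0,0,0,0,0.4]]}' 35; python3 - <<'E'
from h import *
o=monitor.get_obs(); im=eyes.read_camera("wrist"); cv2.imwrite("pics/w2.png",im); t=eyes.read_camera("top"); cv2.imwrite("pics/t2.png",t)
q=o["tool_rot"];Rm=R.from_quat([q[1],q[2],q[3],q[0]]).as_matrix(); print("toolx",np.degrees(np.arctan2(Rm[1,0],Rm[0,0]))%360,o["eef_pos"],o["contact_force"],o["torque"],o["q"])
rx=np.array([.1428,.9898]);ry=np.array([-.9898,.1428]); e=o["eef_pos"][:2]-[.5481,.3398]; print("rack x,y of TCP from sheet",e@rx,e@ry)
cv2.imwrite("pics/c2.png",np.hstack([im,cv2.resize(t[125:350,50:220],(240,420*240//317),interpolation=2)[:1].repeat(420,0)]) if 0 else im)
E
```

```text
t: 8.3
eef_pos: [0.5307, 0.2349, 0.2942]
tool_rot: [-0.001, -0.653, 0.758, 0.0]
contact_force: [-0.6, 0.1, -3.3]
gripper_width: 0.72
grasp_force: 40.1
toolx 261.4733913041629 [0.5307 0.2349 0.2942] [-0.5587  0.0945 -3.3273] [-0.0423  0.0054  0.0497] [-0.7212  0.2694  0.244   1.724  -0.0699  1.1589  2.5352]
rack x,y of TCP from sheet -0.10633070528547035 0.0021907116041247664
```

View pics/w2.png

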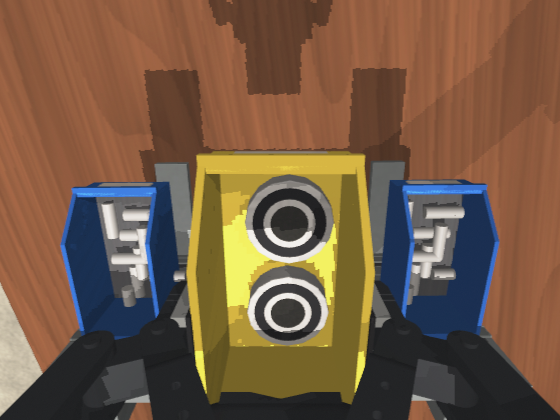

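The wrist view shows the bin held level, with both bearings in it. It is centred (u≈280) between the blue bins at u≈115 and 447, and square to them. I'll lower it to touching height and approach.

```bash
python3 -m creep '{"increments": [[0,0,0.02,0,0.4],[0,0,0.03,0,0.4],[0,0,0.03,0,0.4],[0,0,0.016,0,0.4],[-0.01,0,0,0,0.4],[-0.01,0,0,0,0.4],[-0.01,0,0,0,0.4],[0,0,0,0,0.4],[0,0,0,0,0.4],[0,0,0,0,0.4]]}' 35;  python3 -m creep '{"increments": [[-0.002,0,0,0,0.4],[-0.002,0,0,0,0.4],[0,0,0,0,0.4],[0,0,0,0,0.4]]}' 35
```

```text
t: 9.4
eef_pos: [0.5358, 0.2651, 0.1997]
tool_rot: [0.0, -0.653, 0.757, -0.0]
contact_force: [-0.7, -0.7, -2.3]
gripper_width: 0.72
grasp_force: 39.9
t: 9.8
eef_pos: [0.5361, 0.2694, 0.1993]
tool_rot: [-0.0, -0.653, 0.757, 0.0]
contact_force: [-0.7, 0.2, -2.9]
gripper_width: 0.721
grasp_force: 39.9
```

```bash
for i in 1; do :; done; python3 -m creep '{"increments": [[-0.001,0,0,0,0.4],[-0.001,0,0,0,0.4],[-0.001,0,0,0,0.4],[0,0,0,0,0.4]]}' | grep -E "pos|force:"; python3 -m creep '{"increments": [[-0.001,0,0,0,0.4],[-0.001,0,0,0,0.4],[0,0,0,0,0.4]]}' | grep -E "pos|force:"
```

```text
eef_pos: [0.5366, 0.2726, 0.1993]
contact_force: [0.2, 0.0, -3.6]
grasp_force: 39.9
eef_pos: [0.5369, 0.2746, 0.1993]
contact_force: [0.3, -0.4, -2.3]
grasp_force: 39.9
```

```bash
python3 -m creep '{"increments": [[-0.001,0,0,0,0.4],[0,0,0,0,0.4]]}' | grep -E "pos|force:"
```

```text
eef_pos: [0.5371, 0.2755, 0.1993]
contact_force: [-0.2, 0.2, -1.9]
grasp_force: 39.9
```

```bash
python3 -m creep '{"increments": [[-0.001,0,0,0,0.4],[0,0,0,0,0.4]]}' | grep -E "pos|t_force:"
```

```text
eef_pos: [0.5372, 0.2765, 0.1993]
contact_force: [0.9, 0.9, -1.8]
```

```bash
python3 -m creep '{"increments": [[-0.001,0,0,0,0.4],[0,0,0,0,0.4]]}' | grep -E "pos|t_force:"
```

```text
eef_pos: [0.5373, 0.2775, 0.1993]
contact_force: [-0.1, 0.5, -2.8]
```

```bash
python3 -m creep '{"increments": [[-0.001,0,0,0,0.4],[0,0,0,0,0.4]]}' | grep -E "pos|t_force:"
```

```text
eef_pos: [0.5375, 0.2785, 0.1993]
contact_force: [0.5, 0.3, -2.6]
```

```bash
python3 -m creep '{"increments": [[-0.0005,0,0,0,0.4],[0,0,0,0,0.4]]}' | grep -E "pos|t_force:"
```

```text
eef_pos: [0.5376, 0.2789, 0.1993]
contact_force: [0.8, -0.3, -3.0]
```

```bash
python3 -m creep '{"increments": [[-0.0005,0,0,0,0.4],[0,0,0,0,0.4]]}' | grep -E "pos|t_force:"
```

```text
eef_pos: [0.5376, 0.2794, 0.1993]
contact_force: [0.7, -0.3, -2.8]
```

```bash
python3 -m creep '{"increments": [[-0.0005,0,0,0,0.4],[0,0,0,0,0.4]]}' | grep -E "pos|t_force:"
```

```text
eef_pos: [0.5377, 0.2798, 0.1993]
contact_force: [0.3, 0.5, -2.4]
```

```bash
python3 -m creep '{"increments": [[-0.0005,0,0,0,0.4],[0,0,0,0,0.4]]}' | grep -E "pos|t_force:"
```

```text
eef_pos: [0.5377, 0.2798, 0.1993]
contact_force: [-0.8, -1.6, -2.4]
```

```bash
python3 -m creep '{"increments": [[-0.0005,0,0,0,0.4],[0,0,0,0,0.4]]}' | grep -E "pos|t_force:"
```

```text
eef_pos: [0.5377, 0.2798, 0.1992]
contact_force: [-1.7, -4.4, -1.4]
```

```bash
python3 -m creep '{"increments": [[-0.0005,0,0,0,0.4],[0,0,0,0,0.4]]}' | grep -E "pos|t_force:"
```

```text
eef_pos: [0.5377, 0.2799, 0.1992]
contact_force: [-2.3, -5.9, -0.3]
```

```bash
python3 -m creep '{"increments": [[-0.0005,0,0,0,0.4],[0,0,0,0,0.4]]}' | grep -E "pos|t_force:"
```

```text
eef_pos: [0.5377, 0.2798, 0.1992]
contact_force: [-2.5, -7.4, 0.6]
```

Sheet felt at TCP y=0.2798. I'll back off 2.2 mm to bring the pressure to about zero, then lower.

```bash
python3 -m creep '{"increments": [[0.0022,0,0,0,0.4],[0,0,0,0,0.4],[0,0,0.003,0,0.4],[0,0,0.003,0,0.4],[0,0,0.003,0,0.4],[0,0,0.002,0,0.4],[0,0,0,0,0.4]]}' | grep -E "pos|t_force:"
```

```text
eef_pos: [0.5374, 0.2799, 0.1877]
contact_force: [-0.1, -0.7, -3.2]
```

```bash
python3 -m creep '{"increments": [[0,0,0.001,0,0.4],[0,0,0.001,0,0.4],[0,0,0,0,0.4]]}' | grep -E "pos|t_force:"
```

```text
eef_pos: [0.5377, 0.2798, 0.1862]
contact_force: [-0.3, -0.7, -3.5]
```

```bash
python3 -m creep '{"increments": [[0,0,0.001,0,0.4],[0,0,0.001,0,0.4],[0,0,0,0,0.4]]}' | grep -E "pos|t_force:"
```

```text
eef_pos: [0.5376, 0.2797, 0.1842]
contact_force: [-0.4, 0.0, -2.6]
```

```bash
python3 -m creep '{"increments": [[0,0,0.001,0,0.4],[0,0,0.001,0,0.4],[0,0,0,0,0.4]]}' | grep -E "pos|t_force:"
```

```text
eef_pos: [0.5376, 0.2796, 0.1821]
contact_force: [0.3, -0.1, -2.6]
```

```bash
python3 -m creep '{"increments": [[0,0,0.001,0,0.4],[0,0,0.001,0,0.4],[0,0,0,0,0.4]]}' | grep -E "pos|t_force:"
```

```text
eef_pos: [0.5376, 0.2795, 0.1801]
contact_force: [0.6, 1.1, -2.4]
```

```bash
python3 -m creep '{"increments": [[0,0,0.001,0,0.4],[0,0,0.001,0,0.4],[0,0,0,0,0.4]]}' | grep -E "pos|t_force:"
```

```text
eef_pos: [0.5376, 0.2795, 0.1781]
contact_force: [-0.1, 0.4, -3.3]
```

```bash
python3 -m creep '{"increments": [[0,0,0.001,0,0.4],[0,0,0,0,0.4]]}' | grep -E "pos|t_force:"
```

```text
eef_pos: [0.5376, 0.2795, 0.1772]
contact_force: [-0.3, 0.5, -2.4]
```

```bash
python3 -m creep '{"increments": [[0,0,0.001,0,0.4],[0,0,0,0,0.4]]}' | grep -E "pos|t_force:"
```

```text
eef_pos: [0.5376, 0.2796, 0.1762]
contact_force: [-0.0, -0.7, -3.4]
```

```bash
python3 -m creep '{"increments": [[0,0,0.001,0,0.4],[0,0,0.001,0,0.4],[0,0,0,0,0.4]]}' | grep -E "pos|t_force:"
```

```text
eef_pos: [0.5377, 0.2796, 0.1742]
contact_force: [0.1, -0.3, -2.7]
```

```bash
python3 -m creep '{"increments": [[0,0,0.001,0,0.4],[0,0,0,0,0.4]]}' | grep -E "pos|t_force:"
```

```text
eef_pos: [0.5378, 0.2797, 0.1739]
contact_force: [-3.0, -0.8, 3.5]
```

```bash
python3 -m creep '{"increments": [[0,0,0.001,0,0.4],[0,0,0,0,0.4]]}' | grep -E "pos|t_force:"
```

```text
eef_pos: [0.5379, 0.2798, 0.173]
contact_force: [-3.1, -1.5, 4.7]
```

```bash
python3 -m creep '{"increments": [[0,0,0.001,0,0.4],[0,0,0,0,0.4]]}' | grep -E "pos|t_force:"
```

```text
eef_pos: [0.538, 0.2799, 0.1723]
contact_force: [-3.6, -2.4, 6.7]
```

The web caught on the louvre at TCP z≈0.174, which puts the edge near z≈0.2115 and within the stated range. The rack now carries the load while the bin is still held. I'll relieve it slightly, hold, then open.

```bash
python3 -m creep '{"increments": [[0,0,-0.001,0,0.4],[0,0,0,0,0.4],[0,0,0,0,0.4]]}' 20; python3 - <<'E'
from h import *
im=eyes.read_camera("wrist"); cv2.imwrite("pics/w3.png",im); m,k=yellow(im); print(cv2.minAreaRect(k)); print(monitor.get_obs()["contact_force"])
E
```

```text
t: 16.5
eef_pos: [0.5379, 0.2798, 0.1725]
tool_rot: [0.0, -0.653, 0.757, 0.0]
contact_force: [-0.9, 0.0, 2.7]
gripper_width: 0.721
grasp_force: 40.6
((280.4999694824219, 277.9999694824219), (186.99996948242188, 249.99996948242188), -0.0)
[-0.2617  0.2588  3.439 ]
```

```bash
python3 -m creep '{"increments": [[0,0,0,0,0.74],[0,0,0,0,0.76],[0,0,0,0,0.8],[0,0,0,0,0.9],[0,0,0,0,1],[0,0,0,0,1],[0,0,0,0,1],[0,0,0,0,1],[0,0,0,0,1]]}'; python3 - <<'E'
from h import *
im=eyes.read_camera("wrist"); t=eyes.read_camera("top"); cv2.imwrite("pics/w4.png",im)
cv2.imwrite("pics/c4.png",np.hstack([im[:, 40:520], cv2.resize(t[125:350,50:220],(317,420))]))
E
```

```text
t: 17.45
eef_pos: [0.5377, 0.2796, 0.1723]
tool_rot: [-0.0, -0.653, 0.757, 0.0]
contact_force: [-0.3, -0.3, -0.4]
gripper_width: 1.002
grasp_force: 0.0
```

View pics/c4.png

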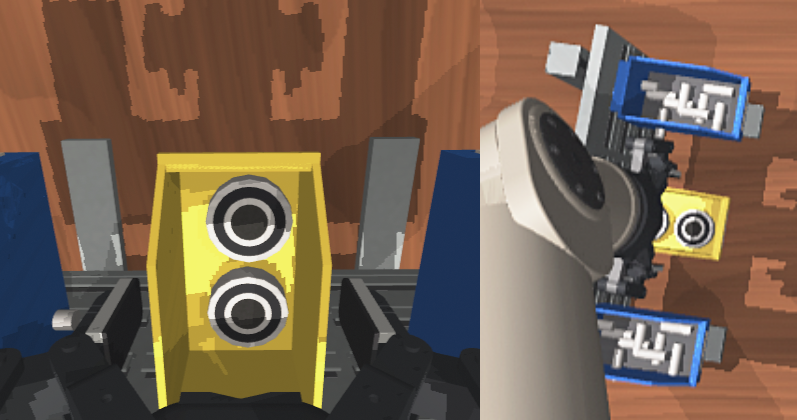

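The fingers are open and clear on both sides of the bin (at u≈115 and 370 in the crop). The bin stays hanging square between the blue bins with both bearings in it. Next I'll raise the arm straight up and check.

```bash
python3 -m creep '{"increments": [[0,0,-0.01,0,1],[0,0,-0.02,0,1],[0,0,-0.04,0,1],[0,0,-0.04,0,1],[0,0,-0.04,0,1],[0.03,0,-0.02,0,1],[0.04,0,0,0,1],[0.04,0,0,0,1],[0.04,0,0,0,1],[0.04,0,0,0,1],[0,0,0,0,1],[0,0,0,0,1],[0,0,0,0,1]]}'; python3 - <<'E'
from h import *
s=eyes.read_camera("wrist"); t=eyes.read_camera("top")
cv2.imwrite("pics/c5.png",np.hstack([s[:, 40:520], cv2.resize(t[125:350,50:220],(317,420))]))
E
```

```text
t: 18.85
eef_pos: [0.51, 0.093, 0.3427]
tool_rot: [0.0, -0.654, 0.756, 0.0]
contact_force: [-0.1, 0.6, 0.4]
gripper_width: 1.001
grasp_force: 0.0
```

View pics/c5.png

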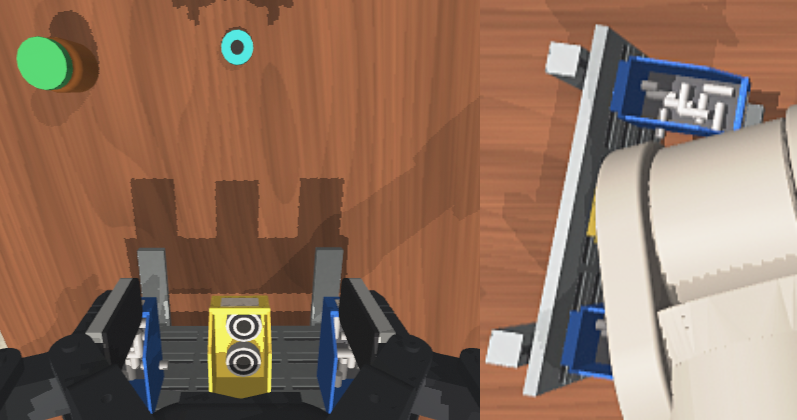

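The bin hangs on the top louvre, between and level with the blue bins (crop about (240,345)), with both bearings in it. Its hanger is visible at the panel in the top view, and the arm is clear.

```bash
python3 -c "from station import bot; print(bot.hand_in())"
```

```text
the job is handed in; nothing more can be done
None
```

The yellow bin is hung on the top louvre between the two blue bins with both bearings in it, released with the arm clear, and the job is handed in at about 19 s; no verdict was returned.

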